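Ready a twin ball track for the race

TASK

Get the sloped twin track ready for the next race: with a fingertip, push each of the two steel balls up its own gutter, past the sprung catch near the top, so that it stays between the catch and the end stop and cannot roll back. Push from behind at a steady pace and gently - never flick a ball, let it run back down, pinch it or lift it out of its gutter - and leave everything else on the bench as it is; finish with the hand clear.

Things in the scene. Friction and masses are not known exactly. Their poses are not given: they have to be found in the camera images.
- track: Two parallel aluminium U-channels (gutters), fixed, sloping up at 6 degrees. Origin: midway between them, level with the walls' top edges. y runs straight uphill along them (roughly to the robot's left), x level across, away from the robot, z square to both. Centre lines at x = -40 mm (near) and +40 mm (far), from y = -310 to 290 mm; each 30 mm wide inside, 36 outside, 20 high.
- rig: What carries the track: level base board, 290 x 660 mm, 12 mm thick, with a foot and a lab jack; origin under its centre, axes level, 79 mm below the track's origin. At the track's top a fixed rubber-faced end stop, 32 mm high above the channels' edges, has its face at y = 262 mm in the track's frame. A flat rule lies between the channels, below their edges.
- ball_near: Polished steel ball, 50 mm diameter, in the near gutter; origin at its centre (its axes turn as it rolls). It starts lying against its foot stop low in the gutter. It rides on the channel's two top edges: centre 20 mm above them, lowest point 5 mm below. 0.2 to 0.45 kg, solid or hollow.
- ball_far: The same kind of ball, 50 mm diameter, in the far gutter; origin at its centre.
- stop_near: Low clamp-on foot stop on the near gutter, fixed for this job, placed differently each time; a bar 46 mm across, 16 mm along the gutter and only 5 mm high above the channel's edges. Origin at the middle of its uphill face, level with the channel's edges; axes as the track. The ball leaning on it has its centre 20 mm further uphill.
- stop_far: The same foot stop on the far gutter.
- seat_near (a point): Where the centre of the near ball belongs when it is ready: at (-40, 234, 20) mm in the track's frame, axes as the track. Ready, a ball can lie from 3 mm before this point (leaning back on the catch) to 3 mm beyond (touching the end stop).
- seat_far (a point): The same for the far ball: at (40, 234, 20) mm in the track's frame.
- catch_near (a joint): Sprung brass catch in the near gutter: a ramp rising uphill to a nose 1 mm above the channel's edges, 19 mm before the seat point. Value in rad: 0 up, about 0.2 while a ball passes over it; it springs up behind the ball. Its nose pushes up with 1.5 to 2 N (a push of a few N takes the ball past). A thumb tab outside the channel, 5 mm below the edges, releases it.
- catch_far (a joint): The same catch in the far gutter.
- brass_tube: Bystander: short brass tube standing on the base board, 38 mm diameter, 42 mm high; origin under its centre.
- alu_cylinder: Bystander: aluminium cylinder standing on the base board, 35 mm diameter, 40 mm high; origin under its centre.
- weight: Bystander: steel weight with a knob standing on the base board, 38 mm diameter, 44 mm high; origin under its centre.
- beaker: Bystander: glass beaker with burnt splints, 72 mm wide, 112 mm high; origin under its centre.
- timer: Bystander: black hand timer, 55 x 80 x 26 mm; origin under its centre.
- reagent: Bystander: amber bottle, 60 mm diameter, 130 mm high; origin under its centre.

How it is judged:
At the end, for the whole second after the job is handed in: Each ball lies at rest (under 20 mm/s) behind its catch: its centre within 8 mm of its seat point along the gutter, 6 mm across and 5 mm in height, and the catch is up (under 0.1 rad) (y of ball_near in the frame of seat_near between -0.008 and 0.008 m and z of ball_near in the frame of seat_near between -0.005 and 0.005 m and x of ball_near in the frame of seat_near between -0.006 and 0.006 m and value of joint each of catch_near, catch_far below 0.1 rad and linear speed of each of ball_near, ball_far below 0.02 m/s and y of ball_far in the frame of seat_far between -0.008 and 0.008 m and z of ball_far in the frame of seat_far between -0.005 and 0.005 m and x of ball_far in the frame of seat_far between -0.006 and 0.006 m); the robot touches nothing.
It fails at once if a ball is lifted more than 15 mm out of its gutter (z of any of ball_near, ball_far in the frame of track above 0.035 m).
It fails at once if a ball runs free: flicked, or let run back down (faster than 0.5 m/s) (linear speed of any of ball_near, ball_far above 0.5 m/s).
It fails at once if a ball is pinched or rammed (more than 35 N from the fingers) (contact force between the fingers and ball_near above 35 N or contact force between the fingers and ball_far above 35 N).
It fails at once if a bystander is moved more than 20 mm (distance of any of brass_tube, alu_cylinder, weight, beaker, timer, reagent from where it was at the start of the episode above 0.02 m).
It also fails if it takes over 67 s, if anything falls off the work surface, if the arm or the gripper's body presses on something with over 40 N, if the wrist force passes 120 N, or if a joint passes its speed limit or range.

ROBOT

A 6-joint arm with a two-finger parallel gripper is mounted at the origin on the work surface. World frame = base frame: x ahead of the robot, y to its left, z up, the work surface at z = 0. Lengths are in m, angles in rad, forces in N, time in s.
With the tool pointing down it reaches from about 0.325 to 0.875 m from the base axis. Payload 4.4 kg.
Tool frame: the origin (TCP) lies at the very end of the fingers, on their centre line; the grasp point (between the pads) lies 19 mm behind it; z points along the fingers, y is the line along which they close (so a half turn about z gives the same grasp; the last joint's range is limited). The gripper opens to 85 mm and grips with 20 to 120 N. Pads are 22 mm wide; open, the fingers measure 114 mm over their backs; the gripper's body (76 mm by 85 mm) begins 54 mm behind the grasp point. The pads swing forward as they close: fully open they stand 13 mm farther back than shut.
Start: joints at [1.2, 0.207, 1.542, -0, 1.393, -0.15], TCP at [0.126, 0.561, 0.231] pointing down, gripper open.
Joint ranges: [-2.73, 2.73], [-0.86, 2.22], [0.23, 2.46], [-1.11, 4.25], [0.08, 2.63], [-2.82, 2.82]. Speed limits (rad/s): [2.79, 2.79, 3.14, 3.14, 3.14, 3.14].

INTERFACE

Orientations are given as a unit quaternion [x, y, z, w].
In Python, from cell import readout, vision, sign_off gives the robot as it stands.
- The arm moves only by the tool carry_out, never from a script. Its argument "deltas" is one flat list of numbers, 6 for each row, row after row: the shift along the tool's x, y, z in m, then the turn, a rotation vector about the tool's x, y, z in rad. In form: [dx, dy, dz, rx, ry, rz, dx, dy, dz, rx, ry, rz, ...]. A call has 1 to 10 rows; each row is the pose to reach, as a shift and turn from the pose commanded when the call began, along the tool's axes at that moment; what a row does not reach only later rows make up. A row lasts 1/8 s, in which the tool goes at most 62.5 mm and 10.7 degrees, less where a joint would pass 70% of its speed; a pose out of reach is approached as far as the arm can. A call with a gripper value outside its range is refused whole. "claw" is the closure in counts, from 0 (fully open) to 255 (shut), set as the call begins (left out, the last holds). The fingers move at their own pace and stop on an object; "squeeze" is the grip in N (left out, the last holds). Time passes only in rows, so rows that repeat a pose let the fingers close. It gives the time, the measured TCP pose, the force, the opening and the grip force at its end, in the units of the state.
- readout.state(): the state, without advancing time (a new reading comes with each control period).
- vision.snapshot(name): name is "scene" or "top"; returns (picture, depth): 480x640x3 uint8, blue, green, red; 480x640 float32, m along the optical axis (not along the pixel's ray), 0 where there is no reading.
- vision.camera_model(name): a dict with "camera_matrix" (3x3 intrinsics, pixels), "position" and "attitude" of the camera in the world. Camera axes: x right, y up, looking along -z (the intrinsics and any distortion apply to the point x, -y, -z); pixel columns grow to the right and rows downward; lengths in m; the calibration is good to about 2 mm. A picture is of the moment at which its call begins. camera_model takes no time and is no camera call.
- sign_off(): hands the job in; it is judged then, once.
The state is a dict: "t": time; "joint_pos": joint angles; "qvel": joint speeds; "joint_efforts": joint torques, N m; "tcp_pos": TCP position; "tcp_rot": TCP orientation; "force": force on the tool from outside, world axes, zero at the start; "moment": the same for the moment, N m; "opening": finger opening in m; "finger_force": force on a finger pad.
Only numpy, scipy, OpenCV 4.12 (cv2) and the standard library are available. Lean on these libraries where they do the work, as an engineer would, in place of code of your own. Each camera call takes 0.05 s, during which the arm holds its last target. There are 200 camera calls.

## Working session

There is one attempt and no reset: what is moved stays moved. The work goes in short steps, Python scripts to look and compute and a tool call to move; the robot and the scene stay as the last step left them, time stands still between calls to the robot, and variables do not carry over. Pictures are saved under pics/ and viewed, at most 10 in all, crops included, and the job is handed in when it is done.

Besides the shell and the picture viewer there is one more tool, called after "Request:" in YAML: its name, and indented under it one key for each argument. carry_out: Moves the arm, as the interface text tells. Its arguments: {"type":"object","properties":{"deltas":{"type":"array"},"claw":{"type":"number"},"squeeze":{"type":"number"}},"required":["deltas"]}

```bash
mkdir -p pics; python3 - <<'E'
from cell import readout, vision
import cv2, numpy as np
print(readout.state())
for n in ("scene","top"):
    p,d=vision.snapshot(n); cv2.imwrite(f"pics/{n}0.png",p); np.save(f"{n}0.npy",d)
    print(n,vision.camera_model(n))
E
```

```text
{'t': 0.0, 'joint_pos': array([ 1.19952974e+00,  2.07460790e-01,  1.54298243e+00,  5.28449558e-06,
        1.39351566e+00, -1.50540951e-01]), 'qvel': array([-0.00026929, -0.00144448,  0.00273552, -0.00026592,  0.00034697,
        0.00171695]), 'joint_efforts': array([-1.03143881e-03, -3.83022130e+01, -2.91598767e+01, -1.94852796e-04,
        1.05011617e-02,  3.48521689e-05]), 'tcp_pos': array([0.12563691, 0.56031137, 0.23008912]), 'tcp_rot': array([ 1.10139306e-01,  9.93915456e-01, -1.14240358e-03, -3.07701126e-04]), 'force': array([ 0.74137322,  0.37401074, -1.104511  ]), 'moment': array([ 0.01821376, -0.0319632 ,  0.04894471]), 'finger_force': 0.0, 'opening': 0.08537937221064477}
scene {'camera_matrix': array([[584.47794123,   0.        , 310.74711341],
       [  0.        , 584.47794123, 239.19518924],
       [  0.        ,   0.        ,   1.        ]]), 'position': array([ 1.03655763, -0.81077071,  0.83765651]), 'attitude': array([0.42632295, 0.11148697, 0.23145908, 0.86732122])}
top {'camera_matrix': array([[443.68172408,   0.        , 330.18036286],
       [  0.        , 443.68172408, 239.67822403],
       [  0.        ,   0.        ,   1.        ]]), 'position': array([0.49726165, 0.00544415, 0.91830395]), 'attitude': array([ 0.04471358, -0.04029079, -0.70566747,  0.70598213])}
```

View pics/top0.png

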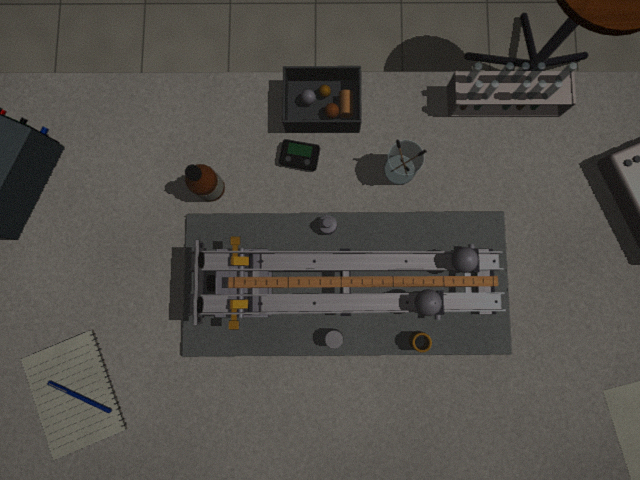

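View pics/scene0.png

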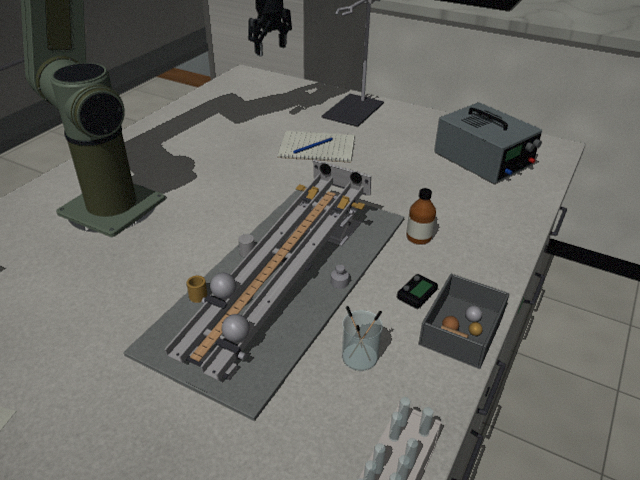

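```bash
cat > h.py <<'E'
import numpy as np, cv2
from cell import vision
from scipy.spatial.transform import Rotation as R
from scipy.optimize import least_squares
def cloud(n,d):
    m=vision.camera_model(n);K=m["camera_matrix"];v,u=np.mgrid[:480,:640]
    P=np.stack([(u-K[0,2])/K[0,0]*d,-(v-K[1,2])/K[1,1]*d,-d],-1)
    return R.from_quat(m["attitude"]).apply(P.reshape(-1,3)).reshape(480,640,3)+m["position"]
def sphere(Q,c0):
    r=lambda c:np.linalg.norm(Q-c,axis=1)-.025
    s=least_squares(r,c0,loss="soft_l1",f_scale=.002); return s.x,np.abs(s.fun).mean()
E
python3 - <<'E'
from h import *
T=cloud("top",np.load("top0.npy"));S=cloud("scene",np.load("scene0.npy"))
for n,C,px in(("top",T,[(466,260),(428,302)]),("scene",S,[(235,328),(222,286)])):
    for u,v in px:
        p=C[v,u]; Q=C[v-8:v+9,u-8:u+9].reshape(-1,3); print(n,sphere(Q,p-[0,0,.02]),p)
z=T[...,2]; x,y=T[...,0],T[...,1]
print("table z",np.median(z[380:460,200:500]))
m=(abs(z-.012)<.006)&(x>.2)&(x<.75)&(abs(y)<.5)
m[:205]=0;m[365:]=0;m[:,:170]=0;m[:,525:]=0
m=cv2.morphologyEx(m.astype(np.uint8),cv2.MORPH_OPEN,np.ones((5,5)))
P=T[m>0][:,:2].astype(np.float32); r=cv2.minAreaRect(P); print("board",r,z[m>0].mean())
# line fits along wall tops
for n,C in(("top",T),):
    for c in range(210,500,40):
        col=C[235:330,c]; print(c,np.round(col[:,1].mean(),3),[(235+i,round(float(q[0]),3),round(float(q[2]),3)) for i,q in enumerate(col) if i%3==0 and q[2]>.03])
# end stop
print([(c,np.round(T[280,c],3).tolist()) for c in range(186,216,2)])
print([(c,np.round(T[262,c],3).tolist()) for c in range(190,216,2)])
E
```

```text
top (array([ 0.56214829, -0.24473666,  0.07437267]), np.float64(0.006949292539562581)) [ 0.5585383  -0.24027606  0.09869098]
top (array([ 0.48109264, -0.17141874,  0.08191199]), np.float64(0.003733800571528123)) [ 0.48176953 -0.16673007  0.10570525]
scene (array([ 0.5606518 , -0.24460035,  0.07486656]), np.float64(0.008395952535523275)) [ 0.57161013 -0.25780279  0.09203155]
scene (array([ 0.4797101 , -0.17174738,  0.08298697]), np.float64(0.0052041172717449055)) [ 0.49274715 -0.1882041   0.09991471]
table z -0.0005006980284535945
board ((0.5200466513633728, -0.020084798336029053), (0.2907598912715912, 0.6612752676010132), 0.478095680475235) 0.011555838980436951
210 0.245 [(253, 0.573, 0.086), (256, 0.567, 0.088), (259, 0.561, 0.089), (262, 0.555, 0.089), (265, 0.55, 0.085), (268, 0.544, 0.087), (277, 0.529, 0.054), (280, 0.523, 0.057), (283, 0.517, 0.055), (286, 0.511, 0.056), (289, 0.505, 0.048), (295, 0.494, 0.104), (298, 0.488, 0.087), (301, 0.483, 0.087), (304, 0.477, 0.09), (307, 0.472, 0.088), (310, 0.466, 0.085), (313, 0.461, 0.102)]
250 0.164 [(250, 0.578, 0.091), (253, 0.572
[... 2633 characters left out ...]
.265, 0.088]), (196, [0.52, 0.246, 0.136]), (198, [0.52, 0.244, 0.133]), (200, [0.521, 0.245, 0.116]), (202, [0.521, 0.247, 0.097]), (204, [0.522, 0.247, 0.086]), (206, [0.524, 0.265, 0.01]), (208, [0.523, 0.249, 0.054]), (210, [0.523, 0.244, 0.057]), (212, [0.523, 0.24, 0.056]), (214, [0.523, 0.239, 0.044])]
[(190, [0.561, 0.298, 0.012]), (192, [0.555, 0.268, 0.094]), (194, [0.555, 0.265, 0.092]), (196, [0.552, 0.247, 0.137]), (198, [0.552, 0.244, 0.138]), (200, [0.552, 0.239, 0.141]), (202, [0.552, 0.238, 0.133]), (204, [0.553, 0.239, 0.117]), (206, [0.556, 0.244, 0.086]), (208, [0.555, 0.24, 0.089]), (210, [0.555, 0.236, 0.089]), (212, [0.555, 0.233, 0.087]), (214, [0.555, 0.229, 0.088])]
```

```bash
cat >> h.py <<'E'
from cell import readout
Rt=R.from_euler("z",.478,degrees=True)*R.from_euler("x",6,degrees=True); Ot=np.array([.520,-.020,.079])
Rtool=Rt*R.from_matrix(np.diag([-1.,1,-1]))
def track(p): return Rt.inv().apply(np.asarray(p)-Ot)
def delta(w):   # world target -> tool-frame shift and turn
    s=readout.state(); q=R.from_quat(s["tcp_rot"])
    return np.round(np.r_[q.inv().apply(np.asarray(w)-s["tcp_pos"]),(q.inv()*Rtool).as_rotvec()],4)
def tw(p): return Rt.apply(p)+Ot
E
python3 - <<'E'
from h import *
for b in([.5614,-.2447,.0746],[.4804,-.1716,.0825]): print(track(b))
print(delta([.48,.2,.23]), tw([-.04,-.22,.07]), delta(tw([-.04,-.22,.07])), delta(tw([-.04,-.22,.07])+[0,0,.08]))
E
```

```text
[ 0.03952398 -0.22426471  0.01914693]
[-0.04086336 -0.15006987  0.01929226]
[-0.4246 -0.2741  0.0007 -0.1063  0.0115 -0.2289] [ 0.48188775 -0.24643764  0.12562027] [-0.5243 -0.709   0.1059 -0.1063  0.0115 -0.2289] [-0.5242 -0.7092  0.0259 -0.1063  0.0115 -0.2289]
```

Request:
carry_out:
  deltas: [-0.042,-0.027,0,-0.0106,0.0011,-0.0229,-0.085,-0.055,0,-0.021,0.0023,-0.0458,-0.135,-0.088,0,-0.034,0.0037,-0.0733,-0.185,-0.12,0,-0.046,0.005,-0.1,-0.235,-0.152,0,-0.059,0.0064,-0.127,-0.285,-0.184,0,-0.071,0.0077,-0.154,-0.335,-0.216,0,-0.084,0.009,-0.18,-0.375,-0.242,0,-0.094,0.0101,-0.202,-0.405,-0.262,0,-0.101,0.011,-0.218,-0.4246,-0.2741,0,-0.1063,0.0115,-0.2289]
  claw: 255
  squeeze: 20

```text
t: 1.35
tcp_pos: [0.481, 0.1989, 0.2307]
tcp_rot: [-0.003, 0.999, 0.053, -0.0]
force: [0.2, 0.8, 0.5]
opening: 0.0001
finger_force: 0.0
```

```bash
python3 - <<'E'
from h import *
s=readout.state();print(s["t"],s["tcp_pos"],track(s["tcp_pos"]),s["force"],s["opening"])
print(delta(tw([-.04,-.215,.10])))
E
```

```text
1.35 [0.4810189  0.19886128 0.2306964 ] [-0.03715387  0.23383477  0.12795496] [0.18148284 0.75841537 0.45280684] 0.00011677876422218891
[ 0.002  -0.4489  0.0271  0.0018 -0.     -0.0018]
```

Request:
carry_out:
  deltas: [0,-0.03,0,0,0,0,0,-0.08,0,0,0,0,0.001,-0.135,0,0,0,0,0.001,-0.19,0,0,0,0,0.002,-0.245,0,0,0,0,0.002,-0.3,0,0.0018,0,-0.0018,0.002,-0.355,0,0.0018,0,-0.0018,0.002,-0.405,0,0.0018,0,-0.0018,0.002,-0.435,0.01,0.0018,0,-0.0018,0.002,-0.449,0.027,0.0018,0,-0.0018]

```text
t: 2.6
tcp_pos: [0.482, -0.2447, 0.156]
tcp_rot: [-0.004, 0.999, 0.052, 0.001]
force: [0.5, -0.4, -0.8]
opening: 0.0001
finger_force: 0.0
```

Request:
carry_out:
  deltas: [0,0,0.02,0,0,0,0,0,0.04,0,0,0,0,0,0.055,0,0,0,0,0,0.065,0,0,0,0,0,0.065,0,0,0]

```text
t: 3.22
tcp_pos: [0.4815, -0.2354, 0.0911]
tcp_rot: [-0.005, 0.999, 0.053, -0.001]
force: [-0.1, 0.3, -0.2]
opening: 0.0
finger_force: 0.0
```

```bash
python3 - <<'E'
from h import *
s=readout.state();print(s["t"],track(s["tcp_pos"]),s["force"])
print(delta(tw([-.04,-.195,.012])))
p,d=vision.snapshot("scene"); cv2.imwrite("pics/a.png",cv2.resize(p[200:400,120:340],None,fx=2.7,fy=2.7))
E
```

```text
3.225 [-0.04033324 -0.21257829  0.034538  ] [-0.1042359   0.28820021 -0.24218858]
[-0.0004  0.0175  0.0226  0.0014 -0.0008  0.0022]
```

View pics/a.png

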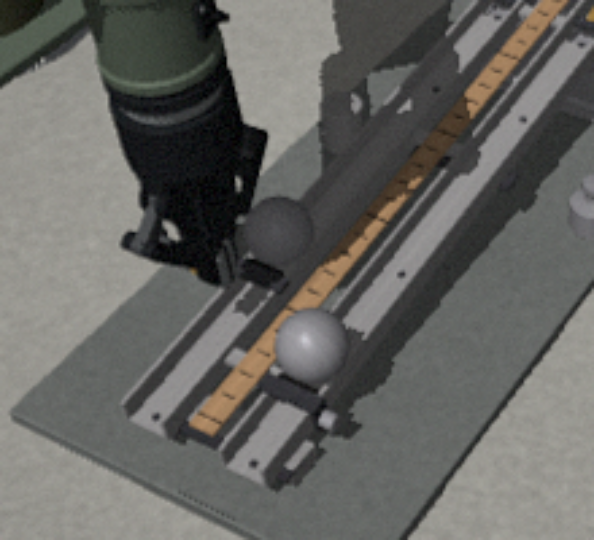

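```bash
python3 - <<'E'
from h import *
s=readout.state();print(s["joint_pos"])
E
```

```text
[-0.66577489  0.31639193  1.72131524  0.08940712  1.170564   -2.2846845 ]
```

Request:
carry_out:
  deltas: [0,0,-0.03,0,0,0.1,0,0,-0.05,0,0,0.27,0,0,-0.05,0,0,0.45,0,0,-0.05,0,0,0.63,0,0,-0.05,0,0,0.81,0,0,-0.05,0,0,0.99,0,0,-0.05,0,0,1.17,0,0,-0.05,0,0,1.35,0,0,-0.05,0,0,1.5,0,0,-0.05,0,0,1.573]

```text
t: 4.53
tcp_pos: [0.4826, -0.242, 0.1429]
tcp_rot: [0.704, 0.708, 0.037, -0.036]
force: [-0.4, 0.8, 0.3]
opening: -0.0001
finger_force: 0.0
```

```bash
cat >> h.py <<'E'
Rtool=Rtool*R.from_euler("z",90,degrees=True)
def st(x=None):
    s=readout.state(); print(s["t"],"track",track(s["tcp_pos"]).round(4),"F",Rt.inv().apply(s["force"]).round(1))
    if x is not None: print(delta(tw(x)))
E
python3 -c "
from h import *
st([-.04,-.20,.012])"
```

```text
4.525 track [-0.0393 -0.2137  0.0867] F [-0.4  0.8  0.2]
[ 0.0138 -0.001   0.0747  0.0026  0.0013 -0.0031]
```

Request:
carry_out:
  deltas: [0,0,0.02,0,0,0,0.004,-0.001,0.045,0.0026,0.0013,-0.0031,0.009,-0.001,0.065,0.0026,0.0013,-0.0031,0.0138,-0.001,0.0747,0.0026,0.0013,-0.0031,0.0138,-0.001,0.0747,0.0026,0.0013,-0.0031]

```text
t: 5.15
tcp_pos: [0.4808, -0.2195, 0.0689]
tcp_rot: [0.702, 0.71, 0.037, -0.038]
force: [1.0, -0.3, -0.3]
opening: 0.0001
finger_force: 0.0
```

```bash
python3 -c "
from h import *
st([-.04,-.19,.012])
p,d=vision.snapshot('scene'); cv2.imwrite('pics/b.png',cv2.resize(p[200:400,120:340],None,fx=2.7,fy=2.7))"
```

```text
5.15 track [-0.0409 -0.1992  0.0108] F [ 1.  -0.4 -0.3]
[ 0.0092  0.0009 -0.0012 -0.0022 -0.0016  0.0032]
```

View pics/b.png

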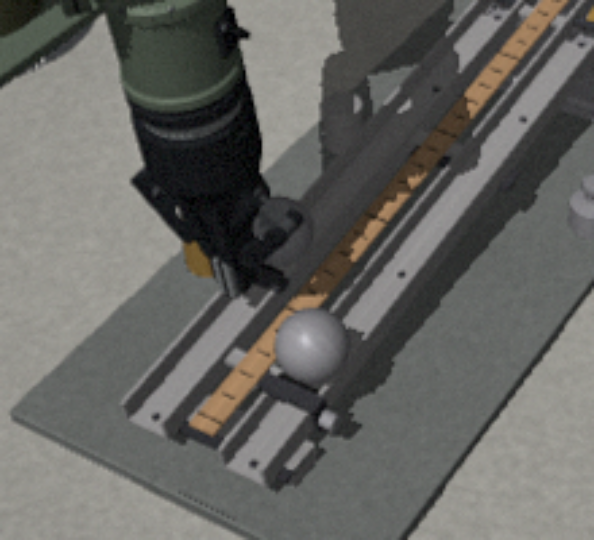

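Request:
carry_out:
  deltas: [0.003,0.0005,-0.001,0,0,0,0.007,0.0005,-0.001,0,0,0,0.011,0.0005,-0.001,0,0,0,0.015,0.0005,-0.001,0,0,0,0.02,0.0005,-0.001,0,0,0,0.026,0.0005,-0.001,0,0,0,0.033,0.0005,-0.001,0,0,0,0.041,0.0005,-0.001,0,0,0,0.049,0.0005,-0.001,0,0,0,0.057,0.0005,-0.001,0,0,0]

```text
t: 6.45
tcp_pos: [0.4806, -0.1627, 0.076]
tcp_rot: [0.702, 0.71, 0.037, -0.038]
force: [-0.2, -2.8, 0.8]
opening: 0.0001
finger_force: 1.4
```

```bash
cat >> h.py <<'E'
def ball(name,C=None):
    X=.04 if name=="far" else -.04
    for n in("scene","top"):
        C=cloud(n,vision.snapshot(n)[1]); q=track(C.reshape(-1,3)).reshape(-1,3)
        q=q[(abs(q[:,0]-X)<.022)&(q[:,2]>.026)&(q[:,2]<.048)&(q[:,1]<.255)]
        y=readout_y()
        q=q[(q[:,1]>y+.012)&(q[:,1]<y+.09)]
        if len(q)>30: print(n,len(q),sphere(q,np.array([X,np.median(q[:,1]),.02])))
def readout_y(): return track(readout.state()["tcp_pos"])[1]
E
python3 -c "
from h import *
st([-.04,-.14,.012]); ball('near')"
```

```text
6.45 track [-0.0406 -0.1419  0.0118] F [-0.2 -2.7  1.1]
[ 0.0019  0.0006 -0.0002 -0.002  -0.0015  0.0029]
scene 68 (array([-0.04099395, -0.10799043,  0.01909365]), np.float64(0.0011150125796325632))
top 500 (array([-0.04008491, -0.10554048,  0.01845732]), np.float64(0.0008073470713493669))
```

Request:
carry_out:
  deltas: [0.009,0,0,0,0,0,0.018,0,0,0,0,0,0.028,0,0,0,0,0,0.038,0,0,0,0,0,0.048,0,0,0,0,0,0.058,0,0,0,0,0,0.068,0,0,0,0,0,0.078,0,0,0,0,0,0.088,0,0,0,0,0,0.098,0,0,0,0,0]

```text
t: 7.8
tcp_pos: [0.4795, -0.0652, 0.0863]
tcp_rot: [0.702, 0.71, 0.037, -0.038]
force: [0.4, -3.7, 1.2]
opening: -0.0003
finger_force: 1.6
```

```bash
python3 -c "
from h import *
st([-.04,-.04,.012])"
```

```text
7.8 track [-0.0408 -0.0438  0.012 ] F [ 0.3 -3.5  1.6]
[ 0.0038  0.0009 -0.     -0.002  -0.0015  0.0027]
```

Tracking is good; continue.

Request:
carry_out:
  deltas: [0.01,0.0005,0,0,0,0,0.02,0.0005,0,0,0,0,0.03,0.0005,0,0,0,0,0.04,0.0005,0,0,0,0,0.05,0.0005,0,0,0,0,0.06,0.0005,0,0,0,0,0.07,0.0005,0,0,0,0,0.08,0.0005,0,0,0,0,0.09,0.0005,0,0,0,0,0.1,0.0005,0,0,0,0]

```text
t: 9.05
tcp_pos: [0.4789, 0.0343, 0.0969]
tcp_rot: [0.702, 0.71, 0.037, -0.038]
force: [-0.6, -3.3, 1.5]
opening: -0.0003
finger_force: 1.6
```

Request:
carry_out:
  deltas: [0.01,0.0005,0,0,0,0,0.02,0.0005,0,0,0,0,0.03,0.0005,0,0,0,0,0.04,0.0005,0,0,0,0,0.05,0.0005,0,0,0,0,0.06,0.0005,0,0,0,0,0.069,0.0005,0,0,0,0,0.077,0.0005,0,0,0,0,0.084,0.0005,0,0,0,0,0.09,0.0005,0,0,0,0]

```text
t: 10.3
tcp_pos: [0.4784, 0.1236, 0.1064]
tcp_rot: [0.702, 0.71, 0.037, -0.038]
force: [-0.1, -2.8, 0.4]
opening: -0.0003
finger_force: 1.3
```

```bash
python3 -c "
from h import *
st([-.04,.165,.012]); ball('near')"
```

```text
10.3 track [-0.0404  0.146   0.0122] F [-0.1 -2.8  0.7]
[ 0.019   0.0005  0.0002 -0.0021 -0.0015  0.0028]
scene 60 (array([-0.04197429,  0.17933969,  0.01944682]), np.float64(0.0012124518420516717))
```

Request:
carry_out:
  deltas: [0.005,0,0,0,0,0,0.0095,0,0,0,0,0,0.0135,0,0,0,0,0,0.0175,0,0,0,0,0,0.0215,0,0,0,0,0,0.0255,0,0,0,0,0,0.0295,0,0,0,0,0,0.0335,0,0,0,0,0,0.037,0,0,0,0,0,0.04,0,0,0,0,0]

```text
t: 11.65
tcp_pos: [0.4779, 0.1634, 0.1106]
tcp_rot: [0.702, 0.71, 0.037, -0.039]
force: [0.4, -0.4, 0.3]
opening: 0.0
finger_force: 0.4
```

Request:
carry_out:
  deltas: [0.0025,0,0,0,0,0,0.005,0,0,0,0,0,0.0075,0,0,0,0,0,0.0095,0,0,0,0,0]

```text
t: 12.15
tcp_pos: [0.4779, 0.1725, 0.1117]
tcp_rot: [0.702, 0.71, 0.037, -0.038]
force: [-0.7, -0.8, -0.2]
opening: -0.0001
finger_force: 0.0
```

```bash
python3 -c "
from h import *
st([-.04,.2,.012]); ball('near')"
```

```text
12.15 track [-0.0405  0.1952  0.0123] F [-0.7 -0.9 -0.1]
[ 0.0048  0.0005  0.0003 -0.002  -0.0016  0.0027]
scene 64 (array([-0.04251077,  0.23139367,  0.02031244]), np.float64(0.001283258290031089))
```

Request:
carry_out:
  deltas: [-0.002,0,0,0,0,0,-0.005,0,0,0,0,0,-0.01,0,0,0,0,0,-0.015,0,0,0,0,0,-0.015,0,0,0,0,0]

```text
t: 12.88
tcp_pos: [0.4781, 0.1569, 0.11]
tcp_rot: [0.702, 0.71, 0.037, -0.038]
force: [0.7, -0.3, -0.2]
opening: 0.0
finger_force: 0.0
```

```bash
python3 -c "
from h import *
st([-.04,.2,.012]); ball('near')
p,d=vision.snapshot('scene'); cv2.imwrite('pics/c.png',cv2.resize(p[120:280,240:440],None,fx=3,fy=3))"
```

```text
12.875 track [-0.0404  0.1795  0.0123] F [ 0.7 -0.3 -0.2]
[ 0.0205  0.0004  0.0003 -0.0019 -0.0014  0.0018]
scene 63 (array([-0.04199057,  0.22937111,  0.01919976]), np.float64(0.0016169648786587324))
```

View pics/c.png

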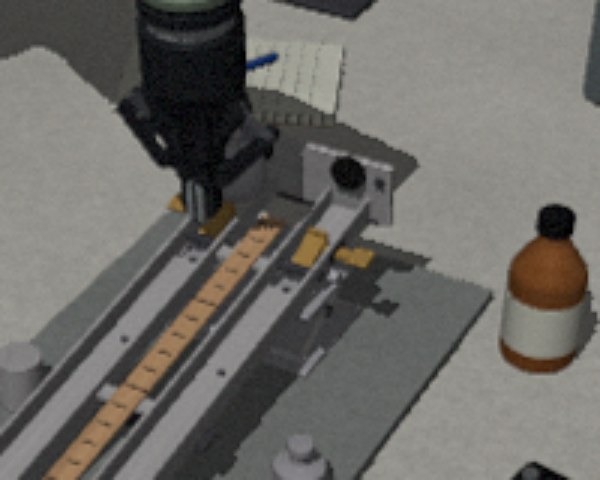

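Request:
carry_out:
  deltas: [-0.005,0,-0.02,0,0,0,-0.01,0,-0.05,0,0,0,-0.03,0.005,-0.078,0,0,0,-0.08,0.02,-0.078,0,0,0,-0.135,0.035,-0.078,0,0,0,-0.19,0.05,-0.078,0,0,0,-0.245,0.065,-0.078,0,0,0,-0.3,0.08,-0.078,0,0,0,-0.355,0.0804,-0.078,0,0,0,-0.405,0.0804,-0.078,0,0,0]

```text
t: 14.28
tcp_pos: [0.5633, -0.2545, 0.1442]
tcp_rot: [0.702, 0.71, 0.037, -0.038]
force: [-0.5, 0.3, -0.1]
opening: -0.0001
finger_force: 0.0
```

Request:
carry_out:
  deltas: [-0.035,0,0,0,0,0,-0.05,0,0,0,0,0,-0.05,0,0,0,0,0,-0.05,0,0,0,0,0]

```text
t: 14.78
tcp_pos: [0.5639, -0.3007, 0.1394]
tcp_rot: [0.702, 0.711, 0.037, -0.039]
force: [-0.1, -0.5, 1.1]
opening: -0.0002
finger_force: 0.0
```

```bash
python3 -c "
from h import *
st([.04,-.274,.012]); ball('far')"
```

```text
14.775 track [ 0.0416 -0.2732  0.0894] F [-0.1 -0.4  1.1]
[-0.0009 -0.0014  0.0774 -0.0022 -0.0024  0.0041]
scene 465 (array([ 0.03865543, -0.22409837,  0.01939012]), np.float64(0.0010950793154617883))
top 466 (array([ 0.03993694, -0.22411164,  0.01870647]), np.float64(0.0008284280752405073))
```

Request:
carry_out:
  deltas: [0,-0.001,0.025,0,0,0,0,-0.0015,0.055,0,0,0,0,-0.0015,0.07,0,0,0,0,-0.0015,0.0772,0,0,0,0,-0.0015,0.0772,0,0,0,0.003,-0.0015,0.0772,0,0,0,0.007,-0.0015,0.0772,0,0,0,0.011,-0.0015,0.0772,0,0,0,0.015,-0.0015,0.0772,0,0,0,0.02,-0.0015,0.0772,0,0,0]

```text
t: 16.12
tcp_pos: [0.5621, -0.2749, 0.0651]
tcp_rot: [0.702, 0.71, 0.036, -0.037]
force: [-0.2, -1.7, 1.5]
opening: 0.0003
finger_force: 1.1
```

```bash
python3 -c "
from h import *
st([.04,-.25,.012])"
```

```text
16.125 track [ 0.04   -0.2553  0.0128] F [-0.2 -1.6  1.6]
[ 0.0053  0.0001  0.0008 -0.0011  0.0003  0.0028]
```

Request:
carry_out:
  deltas: [0.006,0,0.0005,0,0,0,0.013,0,0.0005,0,0,0,0.021,0,0.0005,0,0,0,0.03,0,0.0005,0,0,0,0.04,0,0.0005,0,0,0,0.05,0,0.0005,0,0,0,0.06,0,0.0005,0,0,0,0.07,0,0.0005,0,0,0,0.08,0,0.0005,0,0,0,0.09,0,0.0005,0,0,0]

```text
t: 17.38
tcp_pos: [0.5608, -0.1841, 0.0737]
tcp_rot: [0.702, 0.71, 0.037, -0.038]
force: [-0.2, -2.3, 0.9]
opening: -0.0002
finger_force: 1.3
```

Request:
carry_out:
  deltas: [0.01,0,0,0,0,0,0.02,0,0,0,0,0,0.03,0,0,0,0,0,0.04,0,0,0,0,0,0.05,0,0,0,0,0,0.06,0,0,0,0,0,0.07,0,0,0,0,0,0.08,0,0,0,0,0,0.09,0,0,0,0,0,0.1,0,0,0,0,0]

```text
t: 18.62
tcp_pos: [0.5597, -0.0847, 0.0843]
tcp_rot: [0.702, 0.71, 0.037, -0.038]
force: [0.9, -2.6, 0.9]
opening: 0.0003
finger_force: 1.3
```

```bash
python3 -c "
from h import *
st([.04,-.06,.012]);ball('far')"
```

```text
18.625 track [ 0.0391 -0.0641  0.0121] F [ 0.9 -2.5  1.1]
[ 0.0041  0.0009  0.0001 -0.002  -0.0015  0.0027]
scene 49 (array([ 0.03809958, -0.03047644,  0.01945733]), np.float64(0.0010318598719921454))
top 498 (array([ 0.04004607, -0.02708725,  0.01855614]), np.float64(0.0007826900356150319))
```

Request:
carry_out:
  deltas: [0.01,0.001,0,0,0,0,0.02,0.001,0,0,0,0,0.03,0.001,0,0,0,0,0.04,0.001,0,0,0,0,0.05,0.001,0,0,0,0,0.06,0.001,0,0,0,0,0.07,0.001,0,0,0,0,0.08,0.001,0,0,0,0,0.09,0.001,0,0,0,0,0.1,0.001,0,0,0,0]

```text
t: 19.98
tcp_pos: [0.5596, 0.0148, 0.0949]
tcp_rot: [0.702, 0.71, 0.037, -0.038]
force: [-0.1, -3.0, 0.9]
opening: 0.0002
finger_force: 1.3
```

Request:
carry_out:
  deltas: [0.01,0.001,0,0,0,0,0.02,0.001,0,0,0,0,0.03,0.001,0,0,0,0,0.04,0.001,0,0,0,0,0.05,0.001,0,0,0,0,0.06,0.001,0,0,0,0,0.07,0.001,0,0,0,0,0.08,0.001,0,0,0,0,0.09,0.001,0,0,0,0,0.1,0.001,0,0,0,0]

```text
t: 21.22
tcp_pos: [0.5595, 0.1142, 0.1055]
tcp_rot: [0.702, 0.71, 0.037, -0.038]
force: [0.1, -2.1, 1.4]
opening: -0.0002
finger_force: 1.3
```

```bash
python3 -c "
from h import *
st([.04,.146,.012]);ball('far')"
```

```text
21.225 track [0.0406 0.1359 0.0124] F [ 0.1 -2.   1.6]
[ 0.0101 -0.0006  0.0004 -0.002  -0.0014  0.0027]
scene 41 (array([0.0379764 , 0.16968332, 0.01972929]), np.float64(0.0011690438127758085))
```

Now slow down, over the catch.

Request:
carry_out:
  deltas: [0.008,0,0,0,0,0,0.014,0,0,0,0,0,0.019,0,0,0,0,0,0.0235,0,0,0,0,0,0.0275,0,0,0,0,0,0.0315,0,0,0,0,0,0.0355,0,0,0,0,0,0.0395,0,0,0,0,0,0.0435,0,0,0,0,0,0.047,0,0,0,0,0]

```text
t: 22.58
tcp_pos: [0.5588, 0.161, 0.1104]
tcp_rot: [0.702, 0.71, 0.037, -0.039]
force: [-0.1, -0.3, 0.7]
opening: 0.0002
finger_force: 0.3
```

Request:
carry_out:
  deltas: [0.0025,0,0,0,0,0,0.005,0,0,0,0,0,0.0075,0,0,0,0,0,0.01,0,0,0,0,0,0.0125,0,0,0,0,0]

```text
t: 23.2
tcp_pos: [0.5589, 0.1729, 0.1118]
tcp_rot: [0.702, 0.71, 0.037, -0.038]
force: [-0.7, 0.3, -0.9]
opening: -0.0
finger_force: 0.0
```

```bash
python3 -c "
from h import *
st([.04,.196,.012]);ball('far')"
```

```text
23.2 track [0.0405 0.195  0.0125] F [-0.7  0.2 -1. ]
[ 0.001  -0.0005  0.0005 -0.0019 -0.0016  0.0027]
scene 36 (array([0.03763336, 0.23261975, 0.01993288]), np.float64(0.0013078339798374273))
```

Back off slowly, then lift clear and check both.

Request:
carry_out:
  deltas: [-0.002,0,0,0,0,0,-0.005,0,0,0,0,0,-0.01,0,0,0,0,0,-0.015,0,0,0,0,0,-0.02,0,-0.02,0,0,0,-0.03,0,-0.06,0,0,0,-0.06,0,-0.11,0,0,0,-0.11,0,-0.15,0,0,0,-0.16,0,-0.18,0,0,0,-0.2,0,-0.19,0,0,0]

```text
t: 24.55
tcp_pos: [0.5626, -0.0491, 0.2825]
tcp_rot: [0.703, 0.71, 0.038, -0.036]
force: [0.8, 0.3, 0.0]
opening: -0.0003
finger_force: 0.0
```

Request:
carry_out:
  deltas: [-0.03,0,0,0,0,0,-0.05,0,0,0,0,0,-0.05,0,0,0,0,0,-0.05,0,0,0,0,0]

```text
t: 25.05
tcp_pos: [0.562, -0.095, 0.274]
tcp_rot: [0.702, 0.71, 0.037, -0.039]
force: [0.6, 0.5, 0.1]
opening: 0.0004
finger_force: 0.0
```

```bash
python3 - <<'E'
import h
from h import *
st(); h.readout_y=lambda:.18
ball('far');ball('near')
p,d=vision.snapshot('scene'); cv2.imwrite('pics/d.png',cv2.resize(p[120:360,180:460],None,fx=2.5,fy=2.5))
E
```

```text
25.05 track [ 0.0414 -0.0546  0.2018] F [0.6 0.5 0.1]
scene 246 (array([0.03855819, 0.23114475, 0.01924878]), np.float64(0.0014483048083670676))
top 550 (array([0.03995027, 0.23129523, 0.01854847]), np.float64(0.0008065367718065302))
scene 234 (array([-0.04116633,  0.23043842,  0.0193557 ]), np.float64(0.0016387560451136564))
top 566 (array([-0.0400729 ,  0.23133585,  0.01847822]), np.float64(0.0007632520311836666))
```

View pics/d.png

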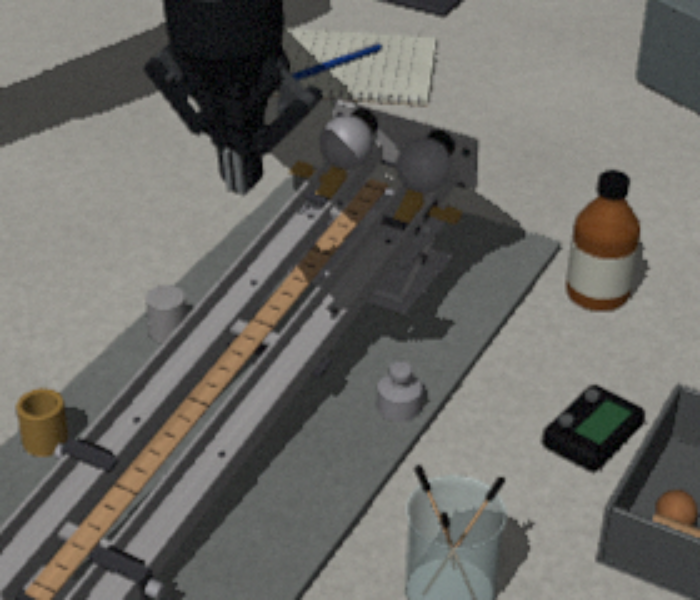

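Both balls rest behind their catches (crop (347,140) and (424,165)), both at y ≈ 231 mm. The bystanders have not moved and the hand is clear.

```bash
python3 -c "
from cell import sign_off
print(sign_off())"
```

```text
the job is handed in; nothing more can be done
None
```

Both balls were pushed up past their catches and rest behind them at about y = 231 mm, with the hand clear and the job handed in at about 25 s; the verdict was not shown.

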